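Close the battery pack of the cabinet lights

TASK

The cover of the battery pack on the glass shelf stands open. Without gripping anything, push the cover over with the fingertips until it lies flat on the pack, and while keeping it down push it along so that its tongue goes fully home beneath the retaining lip and the cover stays shut when you take the hand away. Do not lift, tip or shove the pack out of its place, and leave the vase, the quail, the bowl and the jar where they stand.

Things in the scene. Friction and masses are not known exactly. Their poses are not given: they have to be found in the camera images.
- pack: Grey open battery tray with four black cells lying in it, loose on the glass shelf (whose top is 42 mm above the work surface), about 0.6 kg. 164 mm long (its x), 84 mm wide (its y), side walls 30 mm high. Origin: centre of its underside; z up; +x points from the hinge end to the end with the lip. It stands with the hinge end towards the robot, turned up to about 37 degrees either way.
- hinge (a point): Middle of the cover's pivot rod, 36 mm above the pack's underside. The rod lies along the pack's y and runs in slots: it moves with the sliding of the cover, from 72 mm (cover drawn back) to 54 mm (cover home) behind the pack's origin. Low cheeks 12 mm high flank it at 40 mm to either side, their tops 42 mm above the pack's underside.
- cover (a joint): Angle of the cover about its pivot, rad: 0 = folded flat on the pack (a hard stop), 1.57 = upright, more = leaning back away from the lip (stop at 2.2). The cover is a white plate 4 mm thick and 72 mm wide, reaching from 4 to 112 mm from the pivot, then a tongue 40 mm wide up to 130 mm. A light spring stands it up at about 1.75 rad (some 0.05 N m when flat, so under 1 N at mid cover holds it down); let go before it is tucked, it rises again.
- runner (a joint): How far the cover with its pivot has been slid along the pack's +x, m: 0 = drawn back, 0.018 = home (a hard stop). It slides stiffly, at about 3 N, and stays where it is left. Below 0.007 the tongue folds down clear of the lip; farther in it would land on top of the lip.
- tongue (a point): Middle of the tongue's free edge, half-way through its 4 mm thickness, 130 mm from the pivot. It has to end beneath the lip.
- ridge (a point): Foot of the push ridge's face that looks to the pivot, in the middle: a straight bar on the cover's outer face (upper face when flat), 100 mm from the pivot, 8 mm high, 6 mm thick, 56 mm long across the cover. With the cover flat, a fingertip set down on the cover on the pivot's side of the ridge can push it towards the lip.
- lip (a point): Middle of the lower front edge of the retaining lip, 65 mm ahead of the pack's origin and 41 mm above its underside: a fixed bar 5 mm thick and 56 mm wide that overhangs from here 14 mm further along +x to an end post. The flat cover's top is 3 mm lower than this edge; home, the tongue reaches 11 mm beneath the lip.
- vase: Clay vase, 86 mm wide and 135 mm high, loose, to be left alone. Origin: centre of its underside.
- quail: White ceramic quail, about 85 mm long and 100 mm high, loose, to be left alone. Origin: centre of its underside.
- bowl: Small aluminium bowl, 100 mm wide and 45 mm high, loose, to be left alone. Origin: centre of its underside.
- jar: Glass jar with a twist cap, 70 mm wide and 100 mm high, loose, to be left alone. Origin: centre of its underside.
Not all that is in view belongs to the job. There is more than one size of the pack; the one meant has the size given above.

How it is judged:
At the end, for the whole second after the job is handed in: The cover lies within 0.07 rad of flat and has slid at least 14 of its 18 mm, so that its tongue is at least 7 mm beneath the lip and stays there; the pack is at rest, level and within 40 mm of where it stood (value of joint cover below 0.07 rad and value of joint runner above 0.014 m and x of tongue in the frame of lip above 0.007 m and z of tongue in the frame of lip below 0.002 m and linear speed of pack below 0.01 m/s and angle between pack's own z axis and vertical below 0.05 rad and distance of pack from where it was at the start of the episode below 0.04 m); the robot touches nothing.
It fails at once if the pack is lifted (more than 12 mm) (height (world z) of pack above 0.054 m).
It fails at once if the pack is tipped (more than 0.2 rad) (angle between pack's own z axis and vertical above 0.2 rad).
It fails at once if the pack is shoved more than 40 mm out of its place (distance of pack from where it was at the start of the episode above 0.04 m).
It fails at once if the vase, quail, bowl or jar is moved (more than 20 mm) or lifted (distance of any of vase, quail, bowl, jar from where it was at the start of the episode above 0.02 m).
It also fails if it takes over 42 s, if anything falls off the work surface, if the arm or the gripper's body presses on something with over 40 N, if the wrist force passes 120 N, or if a joint passes its speed limit or range.

ROBOT

A 7-joint arm with a two-finger parallel gripper is mounted at the origin on the work surface. World frame = base frame: x ahead of the robot, y to its left, z up, the work surface at z = 0. Lengths are in m, angles in rad, forces in N, time in s.
With the tool pointing down it reaches from about 0.425 to 1.025 m from the base axis. Payload 9.4 kg.
Tool frame: the origin (TCP) lies between the finger pads; the fingertips stand 25 mm ahead of it and the grasp point (between the pads) lies 6 mm ahead of it; z points along the fingers, y is the line along which they close (so a half turn about z gives the same grasp; the last joint's range is limited). The gripper opens to 93 mm and grips with 3 to 60 N. Pads are 15 mm wide; open, the fingers measure 128 mm over their backs; the gripper's body (75 mm by 188 mm) begins 65 mm behind the grasp point.
Start: joints at [-0.077, 0.599, -0.003, 1.599, 0.002, 0.943, -0.08], TCP at [0.725, -0, 0.244] pointing down, gripper open.
Joint ranges: [-2.57, 2.57], [-0.35, 1.97], [-1.29, 1.29], [0.11, 2.56], [-1.05, 4.19], [0.11, 1.86], [-2.63, 2.63]. Speed limits (rad/s): [2.22, 2.22, 3.01, 3.01, 3.14, 3.14, 3.14].

INTERFACE

Orientations are given as [roll, pitch, yaw] about the fixed x, y, z axes, in that order (R = Rz(yaw) Ry(pitch) Rx(roll)).
In Python, from cell import sense, get_image, sign_off gives the robot as it stands.
- The arm moves only by the tool send_rows, never from a script. Its argument "increments" is a list of rows, each a list of 4 numbers: the shift along the tool's x, y, z in m, then the turn about the tool's z in rad. In form: [[x, y, z, turn], ...]. A call has 1 to 12 rows; each row is the pose to reach, as a shift and turn from the pose commanded when the call began, along the tool's axes at that moment; what a row does not reach only later rows make up. A row lasts 1/12 s, in which the tool goes at most 41.7 mm and 7.16 degrees, less where a joint would pass 70% of its speed; a pose out of reach is approached as far as the arm can. A call with a gripper value outside its range is refused whole. "claw" is the gripper's target within -1 to 1 (shut at 1, half-way at 0, fully open at -1), set as the call begins (left out, the last holds). The fingers move at their own pace and stop on an object; "squeeze" is the grip in N (left out, the last holds). Time passes only in rows, so rows that repeat a pose let the fingers close. It gives the time, the measured TCP pose, the force, the opening and the grip force at its end, in the units of the state.
- sense(): the state, without advancing time (a new reading comes with each control period).
- get_image(name): name is "scene" or "side" or "wrist"; returns a dict with "pixels" (480x640x3 uint8, blue, green, red), "z_map" (480x640 float32, m along the optical axis (not along the pixel's ray), 0 where there is no reading), "fovy" (degrees; the focal length in pixels is half the picture's height over the tangent of half this angle, whatever the lens; pixels are square), "cx", "cy" (the principal point, pixels), "origin" and "attitude" of the camera in the world. Camera axes: x right, y up, looking along -z (the intrinsics and any distortion apply to the point x, -y, -z); pixel columns grow to the right and rows downward; lengths in m; the calibration is good to about 2 mm. A picture is of the moment at which its call begins.
- sign_off(): hands the job in; it is judged then, once.
The state is a dict: "clock": time; "qpos": joint angles; "joint_velocities": joint speeds; "joint_torque": joint torques, N m; "eef_pos": TCP position; "ee_rot": TCP orientation; "force": force on the tool from outside, world axes, zero at the start; "wrist_torque": the same for the moment, N m; "opening": finger opening in m; "grasp_force": force on a finger pad.
Only numpy, scipy, OpenCV 4.12 (cv2) and the standard library are available. Lean on these libraries where they do the work, as an engineer would, in place of code of your own. Each camera call takes 0.05 s, during which the arm holds its last target. There are 200 camera calls.

## Working session

There is one attempt and no reset: what is moved stays moved. The work goes in short steps, Python scripts to look and compute and a tool call to move; the robot and the scene stay as the last step left them, time stands still between calls to the robot, and variables do not carry over. Pictures are saved under pics/ and viewed, at most 10 in all, crops included, and the job is handed in when it is done.

Besides the shell and the picture viewer there is one more tool, called after "Request:" in YAML: its name, and indented under it one key for each argument. send_rows: Moves the arm, as the interface text tells. Its arguments: {"type":"object","properties":{"increments":{"type":"array"},"claw":{"type":"number"},"squeeze":{"type":"number"}},"required":["increments"]}

```bash
mkdir -p pics; cat > h.py <<'E'
import numpy as np, cv2
from cell import sense, get_image, sign_off
def ray(im,u,v):
    f=240/np.tan(np.radians(im["fovy"])/2); return np.array([(u-im["cx"])/f,-(v-im["cy"])/f,-1.0])
def att(im):
    A=np.array(im["attitude"],float)
    if A.shape==(3,3): return A
    from scipy.spatial.transform import Rotation as R
    return R.from_euler('xyz',A).as_matrix() if A.size==3 else None
def px(im,u,v,w=1):
    z=im["z_map"][v-w:v+w+1,u-w:u+w+1]; z=np.median(z[z>0]) if (z>0).any() else np.nan
    return np.array(im["origin"])+att(im)@(ray(im,u,v)*z)
def cloud(im):
    v,u=np.mgrid[0:480,0:640]; f=240/np.tan(np.radians(im["fovy"])/2)
    z=im["z_map"]; P=np.stack([(u-im["cx"])/f*z,-(v-im["cy"])/f*z,-z],-1)
    P=P@att(im).T+np.array(im["origin"]); P[z==0]=np.nan; return P
E
python3 - <<'E'
from h import *
import pickle
for n in("scene","side"):
    im=get_image(n); cv2.imwrite(f"pics/{n}0.png",im["pixels"]); pickle.dump(im,open(n+"0.pkl","wb"))
    print(n,{k:im[k] for k in im if k not in("pixels","z_map")})
s=sense(); print(s)
E
```

```text
scene {'fovy': 56.2542989457554, 'cx': 317.7439015354633, 'cy': 238.0720872867448, 'origin': array([1.23967974, 0.19383591, 0.61840035]), 'attitude': array([1.00561894, 0.01927502, 1.80417095])}
side {'fovy': 50.78499264787303, 'cx': 320.71289572227096, 'cy': 239.83123969406574, 'origin': array([0.24705129, 0.84733068, 0.61982355]), 'attitude': array([ 1.03947644,  0.02152529, -2.95517419])}
{'clock': 0.1, 'qpos': array([-0.07671266,  0.60007821, -0.00257833,  1.60000431,  0.00177502,
        0.94291281, -0.07984189]), 'joint_velocities': array([-0.00179891, -0.00034343,  0.00052102, -0.00113364,  0.00014142,
       -0.00106127,  0.00010453]), 'joint_torque': array([ 3.72570619e-03, -7.66555166e+01,  1.50162086e+00, -2.52937996e+01,
       -5.23535069e-02,  1.36034010e-02,  2.68517283e-05]), 'eef_pos': array([7.24615455e-01, 2.77253233e-05, 2.42838158e-01]), 'ee_rot': array([-3.14019508e+00,  9.07711908e-05,  1.57083977e+00]), 'force': array([-0.71795599, -0.76460144, -1.22676563]), 'wrist_torque': array([-0.02766567, -0.01735211, -0.05636287]), 'grasp_force': 0.0, 'opening': 0.09274573187550396}
```

View pics/scene0.png

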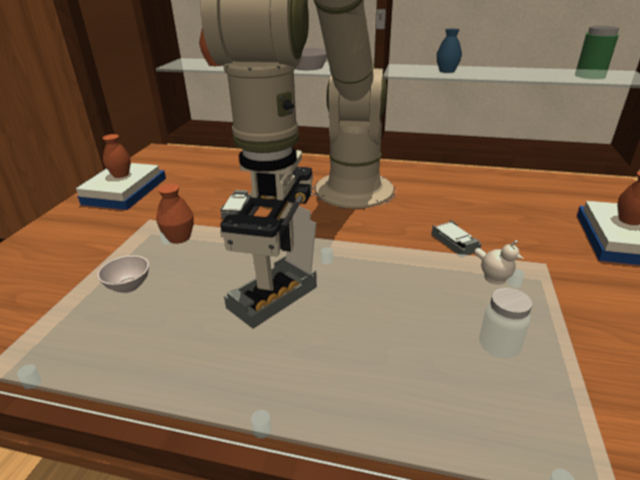

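View pics/side0.png

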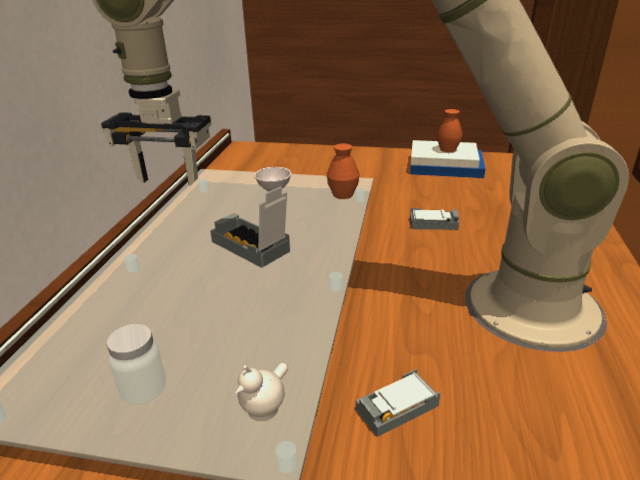

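The pack with the open cover is at scene (270,290) and side (250,240). The other two candidates are small closed packs at scene (235,205) / side (435,218) and scene (455,237) / side (398,402), both on the wood. The open one on the glass fits the description, so I'll confirm it in a crop and measure it.

```bash
python3 - <<'E'
from h import *
import pickle
a=pickle.load(open("scene0.pkl","rb")); b=pickle.load(open("side0.pkl","rb"))
A=cv2.resize(a["pixels"][200:340,200:340],None,fx=4,fy=4,interpolation=2)
B=cv2.resize(b["pixels"][180:280,195:305],None,fx=4,fy=4,interpolation=2)
c=np.zeros((560,800,3),np.uint8); 
A=cv2.resize(A,(400,400)); B=cv2.resize(B,(400,364)); c[:400,:400]=A; c[:364,400:]=B
cv2.imwrite("pics/crop0.png",c[:400])
for n,im,(u0,u1,v0,v1) in(("scene",a,(215,330,215,330)),("side",b,(200,300,185,275))):
    P=cloud(im)[v0:v1,u0:u1].reshape(-1,3); P=P[~np.isnan(P[:,0])]
    m=(P[:,0]>.45)&(P[:,0]<.95)&(P[:,1]>-.4)&(P[:,1]<.3)
    for lo,hi in((.035,.05),(.06,.07),(.068,.078),(.078,.092),(.1,.14),(.14,.2),(.2,.24)):
        q=P[m&(P[:,2]>lo)&(P[:,2]<hi)]
        print(n,lo,hi,len(q),np.round(np.r_[np.percentile(q,[2,50,98],axis=0)],3).tolist() if len(q) else'')
E
```

```text
scene 0.035 0.05 4883 [[0.458, -0.224, 0.04], [0.593, -0.051, 0.043], [0.686, 0.051, 0.048]]
scene 0.06 0.07 1079 [[0.511, -0.125, 0.06], [0.604, -0.06, 0.066], [0.68, 0.004, 0.07]]
scene 0.068 0.078 1020 [[0.517, -0.129, 0.068], [0.607, -0.063, 0.071], [0.679, 0.005, 0.077]]
scene 0.078 0.092 561 [[0.513, -0.128, 0.078], [0.64, -0.079, 0.086], [0.675, 0.009, 0.091]]
scene 0.1 0.14 368 [[0.516, -0.042, 0.101], [0.532, -0.015, 0.12], [0.546, 0.007, 0.139]]
scene 0.14 0.2 571 [[0.509, -0.039, 0.141], [0.525, -0.012, 0.168], [0.539, 0.01, 0.196]]
scene 0.2 0.24 257 [[0.664, -0.008, 0.219], [0.773, 0.004, 0.231], [0.786, 0.009, 0.24]]
side 0.035 0.05 5528 [[0.478, -0.373, 0.041], [0.641, -0.155, 0.043], [0.794, 0.043, 0.047]]
side 0.06 0.07 777 [[0.505, -0.333, 0.06], [0.606, -0.058, 0.066], [0.673, 0.01, 0.07]]
side 0.068 0.078 786 [[0.506, -0.325, 0.068], [0.601, -0.061, 0.072], [0.676, 0.009, 0.077]]
side 0.078 0.092 363 [[0.505, -0.123, 0.078], [0.554, -0.052, 0.086], [0.674, 0.011, 0.091]]
side 0.1 0.14 425 [[0.505, -0.053, 0.101], [0.524, -0.021, 0.12], [0.543, 0.007, 0.139]]
side 0.14 0.2 659 [[0.497, -0.049, 0.141], [0.517, -0.015, 0.169], [0.537, 0.011, 0.198]]
side 0.2 0.24 78 [[0.503, -0.035, 0.2], [0.514, -0.014, 0.205], [0.526, 0.0, 0.209]]
```

View pics/crop0.png

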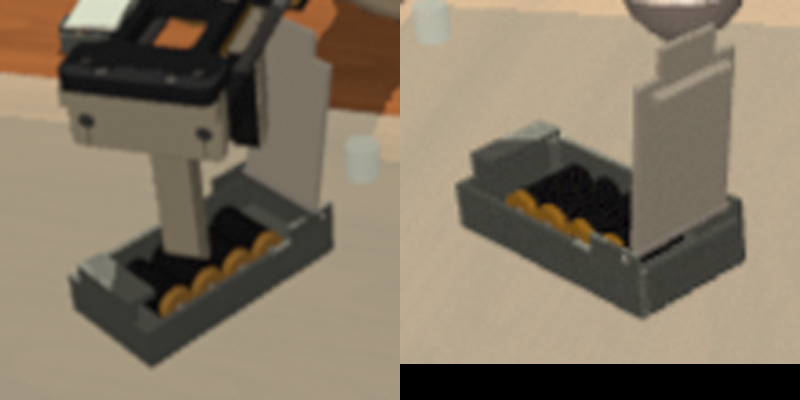

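The crop confirms it: an open tray with four cells, lip bar at crop left and white cover upright at the hinge end. Next I'll fit the pose.

```bash
python3 - <<'E'
from h import *
import pickle
Q=[];C=[]
for n,(u0,u1,v0,v1) in(("scene",(215,325,215,330)),("side",(205,295,190,270))):
    im=pickle.load(open(n+"0.pkl","rb"))
    P=cloud(im)[v0:v1,u0:u1].reshape(-1,3); P=P[~np.isnan(P[:,0])]
    d=np.hypot(P[:,0]-.598,P[:,1]+.06)<.1
    q=P[d&(P[:,2]>.055)&(P[:,2]<.08)]; Q.append(q)
    c=P[d&(P[:,2]>.1)&(P[:,2]<.2)&(P[:,0]<.56)]; 
    m=c.mean(0); nrm=np.linalg.svd(c-m)[2][2]; print(n,"cover",m,nrm,np.degrees(np.arctan2(nrm[1],nrm[0])))
    print(n,cv2.minAreaRect(q[:,:2].astype(np.float32)*1000))
q=np.vstack(Q); print(cv2.minAreaRect(q[:,:2].astype(np.float32)*1000))
# best fit by percentile extents
for t in range(-45,-15,2):
    r=np.radians(t);x=q[:,0]*np.cos(r)+q[:,1]*np.sin(r);y=-q[:,0]*np.sin(r)+q[:,1]*np.cos(r)
    X=np.percentile(x,[1,99]);Y=np.percentile(y,[1,99]);cx,cy=X.mean(),Y.mean()
    print(t,np.ptp(X),np.ptp(Y),cx*np.cos(r)-cy*np.sin(r),cx*np.sin(r)+cy*np.cos(r))
E
```

```text
scene cover [ 0.52722435 -0.0141465   0.14919036] [-0.85399925  0.49869176 -0.14829638] 149.71726285670047
scene ((592.0582885742188, -65.2029800415039), (88.7095947265625, 167.84732055664062), 58.916770935058594)
side cover [ 0.52126549 -0.01792439  0.14790621] [ 0.84490944 -0.51226869  0.15397672] -31.228438349543943
side ((591.7015991210938, -63.70408630371094), (87.92522430419922, 170.0234375), 59.089420318603516)
((591.3602905273438, -64.1602783203125), (89.52806091308594, 170.03787231445312), 58.75919723510742)
-45 0.17559539423779025 0.11437772915751926 0.59262552188279 -0.06316450439990379
-43 0.17471403059508261 0.10991286044096688 0.5925907426895208 -0.06330063538205122
-41 0.17356818389807993 0.1053772409440279 0.5926212383547849 -0.06332289124776541
-39 0.1723061619473682 0.10067937873141469 0.5925963439586873 -0.06342488014528419
-37 0.17073064263291565 0.09599513485820993 0.5926865466243262 -0.06354513329691333
-35 0.16936222603190454 0.09124111845852978 0.5926401624082516 -0.0635844779140487
-33 0.16801110791916085 0.0868149629431772 0.5924757050556939 -0.06370006532888628
-31 0.1671454901859351 0.08461492937343928 0.5924292028487692 -0.06380871492733392
-29 0.16773129331163505 0.08718988597680011 0.5926790566839283 -0.0635578650084953
-27 0.16915448526381438 0.09135540284342519 0.5928226895364934 -0.06340732929050083
-25 0.17056436608879727 0.09597963232413417 0.5928931036763911 -0.06328249299427219
-23 0.1719434477761922 0.10039840182863277 0.5929532929865944 -0.06308336620950164
-21 0.17304936263466442 0.10504968089718654 0.5930402408982501 -0.0630212234808056
-19 0.17411038736399564 0.10975035919832243 0.593099375321201 -0.06292062825722042
-17 0.17495470398715984 0.11430835022335409 0.5931711945262208 -0.06294498831988482
```

Request:
send_rows:
  increments:
    - [0,0,-0.03,0]
    - [0,0,-0.06,0]
    - [0,-0.02,-0.06,-0.1]
    - [0,-0.045,-0.06,-0.2]
    - [0,-0.07,-0.06,-0.3]
    - [0,-0.1,-0.06,-0.42]
    - [0,-0.13,-0.06,-0.54]
    - [0,-0.16,-0.06,-0.66]
    - [0,-0.19,-0.06,-0.78]
    - [0,-0.22,-0.06,-0.9]
    - [0,-0.239,-0.06,-1.03]
    - [0,-0.239,-0.06,-1.03]
  claw: 1
  squeeze: 10

```text
clock: 1.1
eef_pos: [0.4819, -0.0004, 0.3036]
ee_rot: [-3.139, -0.001, 2.608]
force: [-0.1, -0.1, 0.6]
opening: 0.0174
grasp_force: 0.0
```

```bash
cat >> h.py <<'E'
t=np.radians(-31); E=np.array([np.cos(t),np.sin(t)]); O=np.array([.5924,-.064])
def tip(s=None):
    s=s or sense(); p=s["eef_pos"]; d=p[:2]-O
    print("t",round(s["clock"],2),"pack x,y mm",np.round([d@E*1e3,(-d[0]*E[1]+d[1]*E[0])*1e3],1),"tip z",round((p[2]-.025)*1e3,1),"rot",np.round(s["ee_rot"],3),"F",np.round(s["force"],1),"open",round(s["opening"],4))
E
python3 - <<'E'
from h import *
import pickle
tip()
a=pickle.load(open("scene0.pkl","rb"))
for n,u,v in(("vase",175,220),("quail",498,268),("bowl",125,275),("jar",505,330)): print(n,px(a,u,v).round(3))
E
```

```text
t 1.1 pack x,y mm [-127.4   -2.4] tip z 278.6 rot [-3.139e+00 -1.000e-03  2.608e+00] F [-0.1 -0.1  0.6] open 0.0174
vase [ 0.458 -0.335  0.113]
quail [0.464 0.364 0.088]
bowl [ 0.6   -0.387  0.054]
jar [0.662 0.353 0.106]
```

Request:
send_rows:
  increments:
    - [0,0.002,0.03,0]
    - [0,0.002,0.06,0]
    - [0,0.002,0.09,0]
    - [0,0.002,0.12,0]
    - [0,0.002,0.12,0]
    - [0,0.002,0.12,0]

```text
clock: 1.6
eef_pos: [0.4867, 0.0018, 0.1828]
ee_rot: [-3.14, -0.003, 2.6]
force: [-0.3, 0.3, 0.3]
opening: 0.0007
grasp_force: 0.0
```

```bash
python3 - <<'E'
from h import *
tip()
im=get_image("side"); cv2.imwrite("pics/s1.png",cv2.resize(im["pixels"][90:290,180:400],None,fx=3,fy=3,interpolation=2)[:600])
E
```

```text
t 1.6 pack x,y mm [-124.5    2. ] tip z 157.8 rot [-3.14e+00 -3.00e-03  2.60e+00] F [-0.3  0.3  0.3] open 0.0007
```

View pics/s1.png

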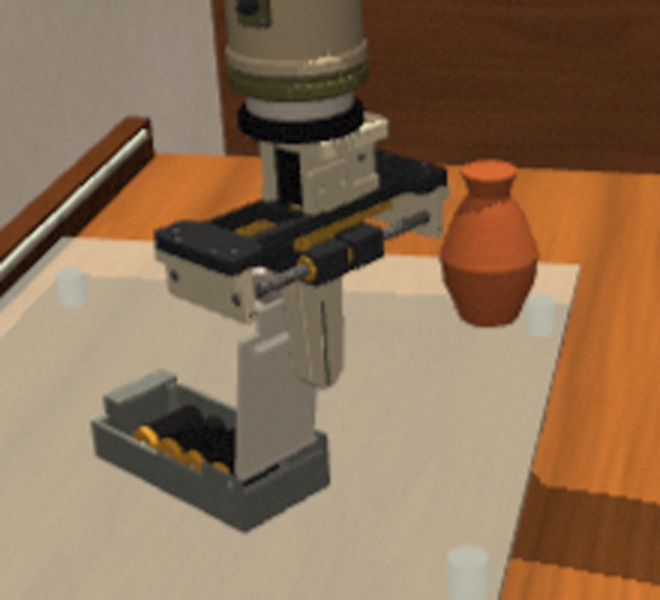

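Request:
send_rows:
  increments:
    - [-0.015,0,0.002,0]
    - [-0.03,0,0.003,0]
    - [-0.04,0,0.004,0]
    - [-0.05,0,0.005,0]
    - [-0.06,0,0.007,0]
    - [-0.069,0,0.0085,0]
    - [-0.078,0,0.0125,0]
    - [-0.0865,0,0.017,0]
    - [-0.094,0,0.023,0]
    - [-0.101,0,0.03,0]
    - [-0.101,0,0.03,0]
    - [-0.101,0,0.03,0]

```text
clock: 2.65
eef_pos: [0.5733, -0.0504, 0.1527]
ee_rot: [-3.141, -0.001, 2.601]
force: [-0.3, -0.0, 0.1]
opening: 0.0004
grasp_force: 0.1
```

```bash
python3 - <<'E'
from h import *
tip()
im=get_image("side"); cv2.imwrite("pics/s2.png",cv2.resize(im["pixels"][110:290,180:400],None,fx=3,fy=3,interpolation=2))
E
```

```text
t 2.65 pack x,y mm [-23.4   1.8] tip z 127.7 rot [-3.141e+00 -1.000e-03  2.601e+00] F [-0.3 -0.   0.1] open 0.0004
```

View pics/s2.png

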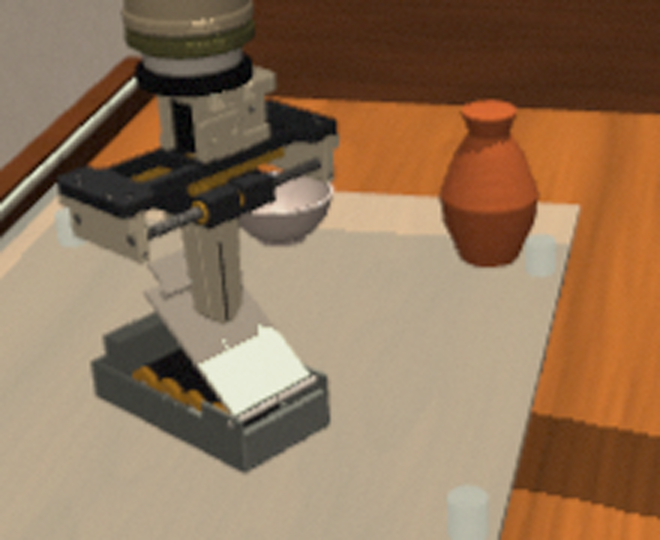

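The cover is at about 45°, with the fingertips on its outer face on the pivot's side of the ridge (crop (220,318)). Continuing down, slowly at the end.

Request:
send_rows:
  increments:
    - [-0.006,0,0.008,0]
    - [-0.011,0,0.0165,0]
    - [-0.014,0,0.023,0]
    - [-0.016,0,0.0285,0]
    - [-0.018,0,0.0375,0]
    - [-0.019,0,0.042,0]
    - [-0.019,0,0.045,0]
    - [-0.019,0,0.047,0]
    - [-0.019,0,0.047,0]

```text
clock: 3.45
eef_pos: [0.5897, -0.06, 0.1062]
ee_rot: [-3.141, -0.0, 2.601]
force: [-0.8, 0.5, 0.3]
opening: 0.0003
grasp_force: 0.2
```

```bash
python3 - <<'E'
from h import *
tip()
E
```

```text
t 3.45 pack x,y mm [-4.3  2. ] tip z 81.2 rot [-3.141 -0.     2.601] F [-0.8  0.5  0.3] open 0.0003
```

Request:
send_rows:
  increments:
    - [0,0,0.001,0]
    - [0,0,0.001,0]
    - [0,0,0.001,0]

```text
clock: 3.7
eef_pos: [0.5898, -0.0601, 0.1058]
ee_rot: [-3.142, 0.0, 2.601]
force: [0.4, 0.3, 0.4]
opening: 0.0007
grasp_force: 0.2
```

Request:
send_rows:
  increments:
    - [0,0,0.001,0]
    - [0,0,0.001,0]
    - [0,0,0.001,0]

```text
clock: 3.95
eef_pos: [0.59, -0.0601, 0.1049]
ee_rot: [3.142, 0.0, 2.601]
force: [-0.7, 0.1, 3.7]
opening: 0.0004
grasp_force: 1.6
```

Request:
send_rows:
  increments:
    - [-0.005,0,0.0002,0]
    - [-0.01,0,0.0002,0]
    - [-0.014,0,0.0002,0]
    - [-0.018,0,0.0002,0]
    - [-0.02,0,0.0002,0]
    - [-0.02,0,0.0002,0]

```text
clock: 4.45
eef_pos: [0.6078, -0.0709, 0.1044]
ee_rot: [3.141, 0.001, 2.6]
force: [0.8, -0.0, 3.3]
opening: 0.0007
grasp_force: 1.8
```

Request:
send_rows:
  increments:
    - [-0.001,0,0,0]
    - [-0.002,0,0,0]
    - [-0.003,0,0,0]
    - [-0.003,0,0,0]

```text
clock: 4.78
eef_pos: [0.6096, -0.0719, 0.1044]
ee_rot: [-3.141, -0.0, 2.601]
force: [-2.2, 1.4, 2.7]
opening: 0.0006
grasp_force: 1.7
```

```bash
python3 - <<'E'
from h import *
tip()
im=get_image("side"); cv2.imwrite("pics/s3.png",cv2.resize(im["pixels"][180:280,195:325],None,fx=5,fy=5,interpolation=2))
E
```

```text
t 4.78 pack x,y mm [18.8  2.1] tip z 79.4 rot [-3.141 -0.     2.601] F [-2.2  1.4  2.7] open 0.0006
```

View pics/s3.png

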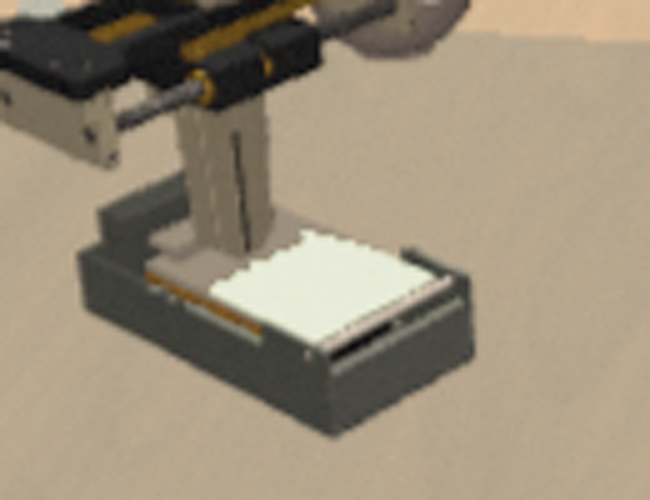

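The cover is flat on the pack and the fingertip is against the ridge (crop (240,250), 2.6 N along the pack). Now I'll push it home.

Request:
send_rows:
  increments:
    - [-0.002,0,0.0005,0]
    - [-0.004,0,0.0005,0]
    - [-0.006,0,0.0005,0]
    - [-0.008,0,0.0005,0]
    - [-0.01,0,0.0005,0]
    - [-0.01,0,0.0005,0]

```text
clock: 5.33
eef_pos: [0.6187, -0.0774, 0.104]
ee_rot: [3.141, 0.001, 2.6]
force: [-1.9, 0.3, 5.1]
opening: 0.0002
grasp_force: 2.7
```

```bash
python3 - <<'E'
from h import *
tip()
im=get_image("side"); P=cloud(im)[180:280,195:325].reshape(-1,3); P=P[~np.isnan(P[:,0])]
d=np.hypot(P[:,0]-.598,P[:,1]+.06)<.11; q=P[d&(P[:,2]>.055)&(P[:,2]<.075)]
print(cv2.minAreaRect(q[:,:2].astype(np.float32)*1000))
E
```

```text
t 5.33 pack x,y mm [29.5  2. ] tip z 79.0 rot [3.141e+00 1.000e-03 2.600e+00] F [-1.9  0.3  5.1] open 0.0002
((591.3250732421875, -63.32731628417969), (87.26181030273438, 169.66952514648438), 59.06444549560547)
```

The pack hasn't moved, so I'll keep going.

Request:
send_rows:
  increments:
    - [-0.002,0,0,0]
    - [-0.004,0,0,0]
    - [-0.006,0,0,0]
    - [-0.006,0,0,0]

```text
clock: 5.72
eef_pos: [0.6238, -0.0804, 0.1039]
ee_rot: [3.142, 0.0, 2.601]
force: [-1.4, 1.1, 4.9]
opening: 0.0004
grasp_force: 2.8
```

Request:
send_rows:
  increments:
    - [-0.001,0,0,0]
    - [-0.002,0,0,0]
    - [-0.002,0,0,0]

```text
clock: 5.97
eef_pos: [0.6251, -0.0812, 0.1039]
ee_rot: [-3.142, -0.0, 2.601]
force: [-2.9, 1.1, 4.8]
opening: 0.0006
grasp_force: 3.0
```

```bash
python3 - <<'E'
from h import *
tip()
E
```

```text
t 5.97 pack x,y mm [36.9  2.1] tip z 78.9 rot [-3.142 -0.     2.601] F [-2.9  1.1  4.8] open 0.0006
```

Request:
send_rows:
  increments:
    - [-0.0005,0,0,0]
    - [-0.001,0,0,0]
    - [-0.001,0,0,0]

```text
clock: 6.22
eef_pos: [0.6251, -0.0813, 0.1037]
ee_rot: [-3.141, -0.002, 2.601]
force: [-4.5, 2.3, 6.4]
opening: 0.0005
grasp_force: 3.6
```

Request:
send_rows:
  increments:
    - [-0.0005,0,0,0]
    - [-0.001,0,0,0]
    - [-0.001,0,0,0]

```text
clock: 6.47
eef_pos: [0.6255, -0.0815, 0.1036]
ee_rot: [-3.141, -0.003, 2.601]
force: [-6.6, 3.6, 6.4]
opening: 0.0002
grasp_force: 4.4
```

The force climbs to 7.5 N with no more travel, so the cover is against its stop at home. Backing off slightly and lifting away.

Request:
send_rows:
  increments:
    - [0.002,0,-0.0005,0]
    - [0.003,0,-0.003,0]
    - [0.003,0,-0.01,0]
    - [0.003,0,-0.03,0]
    - [0.003,0,-0.06,0]
    - [0.003,0,-0.09,0]
    - [0.03,0,-0.12,0]
    - [0.06,0,-0.14,0]
    - [0.09,0,-0.14,0]
    - [0.1,0,-0.14,0]
    - [0.1,0,-0.14,0]

```text
clock: 7.38
eef_pos: [0.5393, -0.0296, 0.2449]
ee_rot: [-3.142, 0.0, 2.603]
force: [0.6, 0.4, 0.1]
opening: 0.0003
grasp_force: 0.0
```

```bash
python3 - <<'E'
from h import *
tip()
im=get_image("side"); a=cv2.resize(im["pixels"][190:280,195:295],(400,360),interpolation=2)
P=cloud(im)[180:280,195:325].reshape(-1,3); P=P[~np.isnan(P[:,0])]
d=np.hypot(P[:,0]-.598,P[:,1]+.06)<.11; q=P[d&(P[:,2]>.055)&(P[:,2]<.075)]
print(cv2.minAreaRect(q[:,:2].astype(np.float32)*1000), P[d][:,2].max())
im=get_image("scene"); b=cv2.resize(im["pixels"][240:330,220:320],(400,360),interpolation=2)
cv2.imwrite("pics/end.png",np.hstack([a,b]))
E
```

```text
t 7.38 pack x,y mm [-63.2   2.1] tip z 219.9 rot [-3.142  0.     2.603] F [0.6 0.4 0.1] open 0.0003
((592.6641845703125, -63.385162353515625), (86.29322814941406, 170.7513427734375), 59.41265869140625) 0.22742575617529154
```

View pics/end.png

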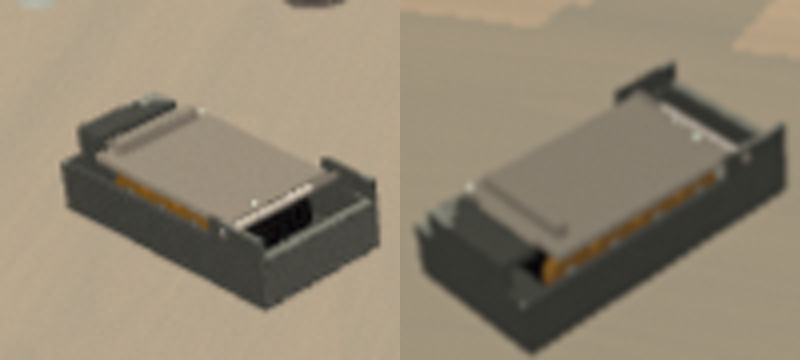

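The cover lies flat with its tongue under the lip: left crop (130,130), right crop (470,210). It stayed shut with the hand away, the pivot has slid forward, and the pack is still in its place, so I'll hand it in.

```bash
python3 -c "
from h import *
print(sign_off())"
```

```text
the job is handed in; nothing more can be done
None
```

The job is handed in: the cover lies flat and was pushed to its stop with the tongue under the lip, it stayed shut once the hand was clear, and the pack moved less than about 2 mm; the handover returned no verdict.

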